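Gauge the height of an oat slice

TASK

Check the height of the loose chocolate-topped oat slice: set it flat on the blue gauge's round plate, centred under the raised foot, and let go of it. Then press the black knob down until the sprung foot bears on the slice and the lower edge of the steel tube stands within the green band of the foot's stem; never push the foot to its end stop. Leave the gauge reading like that, hands off, and leave the tape roll, bell, sign and jug where they stand.

Things in the scene. Friction and masses are not known exactly. Their poses are not given: they have to be found in the camera images.
- slice_center (a point): Loose oat slice with a dark chocolate top, a block about 47 mm (its x) by 62 mm (its y) and roughly 35 to 40 mm tall (top uneven), 70 g, standing on the worktop in front of the gauge. This point is at its centre, 18.5 mm above its underside; z up. Its long side runs roughly left to right at the start; gripped across the 47 mm by a gripper that leans to the right, it has room.
- gauge: Fixed blue C-shaped height gauge, open towards the robot. Origin on the worktop, under the vertical axis of the foot; x points to its column at the back, z up. Grey base 175 x 104 mm (x -60 to +115 mm), 14 mm thick. Column 26 x 46 mm at x 79 to 105 mm.
- gauge_head (a point): Middle of the lower front edge of the gauge's head, 172 mm up. The head is 46 mm wide, 22 mm thick and runs from here 127 mm back to the column, over the plate; a brass bush stands 3 mm out of it above and below. With head and foot above, a gripper reaches the plate only when tilted 35 to 45 degrees, fingers pointing forward (gauge +x) and down.
- plate_top (a point): Centre of the top of the gauge's round aluminium plate (96 mm across, 9 mm thick), on the foot's axis. Somebody has screwed it to some height, 26 to 36 mm above the worktop; it does not move under load.
- knob_top (a point): Centre of the flat top of the black knob (38 mm wide, 17 mm tall) on the gauge's vertical steel tube (16 mm wide), above the head. The knob starts 272 to 282 mm above the worktop; when pressed it goes straight down, its foot and the tube with it.
- gauge_rod (a joint): How far tube and knob have been pushed down, m, 0 (fully up) to 0.066. Friction of about 9 N holds it where it is left; pushing it down takes about 7.5 N plus the push of the foot's spring. Pulling the knob up raises it again (about 10.5 N).
- foot_pad (a point): Centre of the underside of the foot's black pad (22 mm wide, 7 mm thick), which hangs below the tube on a thin sprung stem; 104 to 114 mm above the worktop at the start.
- gauge_foot (a joint): How far the sprung foot is pushed up into the tube, m, 0 (hanging free, 28 mm from pad underside to the tube's lower edge) to 0.016 (end stop). The spring pushes with 1.2 N at 0 and 400 N/m more. Its stem is white at the top, then green, then red next to the pad: the tube's lower edge is in the green from 0.005 to 0.011, in the white below that, in the red above.
- doma_stand: Fixed round cake board with biscuits, 310 mm across, 30 mm thick, under a solid clear dome (282 mm across, with a knob 226 mm above the worktop); origin at the centre of its underside. An obstacle: pass beside or above it.
- tape: Bystander: roll of tape lying flat, 103 mm across, 25 mm tall; origin at its underside.
- bell: Bystander: counter bell, 74 mm wide, 50 mm tall; origin at its underside.
- sign: Bystander: small black tag on a foot, 77 mm wide, 74 mm tall; origin at its underside.
- jug: Bystander: small steel milk jug, 80 mm wide, 76 mm tall; origin at its underside.

How it is judged (in metres and radians):
On the way:
1. the slice stands on the plate, centred under the free foot, released (horizontal distance between slice_center and plate_top below 0.015 m and z of slice_center in the frame of plate_top between 0.013 and 0.024 m and angle between slice_center's own z axis and vertical below 0.12 rad and contact force between the fingers and anything else below 0.05 N and value of joint gauge_foot below 0.002 m), for 0.2 s.
At the end, for the whole second after the job is handed in: The slice stands flat on the plate (within 7 degrees), its centre within 15 mm of the foot's axis; the foot is pushed in by 5 to 11 mm (tube edge in the green band) and the tube stands still (horizontal distance between slice_center and plate_top below 0.015 m and z of slice_center in the frame of plate_top between 0.013 and 0.024 m and angle between slice_center's own z axis and vertical below 0.12 rad and value of joint gauge_foot between 0.005 and 0.011 m and velocity of joint gauge_rod between -0.002 and 0.002 m/s); the robot touches nothing.
It fails at once if the foot is pushed to its end stop (15 mm or more) (value of joint gauge_foot above 0.015 m).
It fails at once if a bystander is moved by more than 25 mm (distance of any of tape, bell, sign, jug from where it was at the start of the episode above 0.025 m).
It also fails if it takes over 64 s, if anything falls off the work surface, if the arm or the gripper's body presses on something with over 40 N, if the wrist force passes 120 N, or if a joint passes its speed limit or range.

ROBOT

A 6-joint arm with a two-finger parallel gripper is mounted at the origin on a cart in front of the work surface, level with it; the furniture and walls round the work are solid. World frame = base frame: x ahead of the robot, y to its left, z up, the work surface at z = 0. Lengths are in mm, angles in rad, forces in N, time in s.
With the tool pointing down it reaches from about 400 to 825 mm from the base axis. Payload 7 kg.
Tool frame: the origin (TCP) lies at the very end of the fingers, on their centre line; the grasp point (between the pads) lies 19 mm behind it; z points along the fingers, y is the line along which they close (so a half turn about z gives the same grasp; the last joint's range is limited). The gripper opens to 88 mm and grips with 3 to 60 N. Pads are 19 mm wide; open, the fingers measure 130 mm over their backs; the gripper's body (78 mm by 193 mm) begins 47 mm behind the grasp point.
Start: joints at [1.528, 0.359, 0.012, 0, -1.224, -0.288], TCP at [219.248, 638.377, 226.561] pointing down, gripper open.
Joint ranges: [-3.07, 3.07], [-1.43, 2.12], [-1.02, 1.25], [-3.03, 1.67], [-3.05, -0], [-3.03, 3.03]. Speed limits (rad/s): [2.39, 2.39, 3.01, 3.14, 3.14, 3.14].

INTERFACE

Orientations are given as a unit quaternion [x, y, z, w].
In Python, from plant import bot gives the robot as it stands. Calls block until the motion is done:
- bot.move_ptp(position, orientation): joint-space move of the TCP to a pose.
- bot.line_to(position, velocity=150, ori=None): straight line of the TCP; ori=None keeps the orientation; velocity is the mean speed in mm/s.
- bot.move_joints(angles): joint-space move.
- bot.move_gripper(opening, force=None): finger opening in mm; force is the grip in N (None keeps the last); returns when the fingers have stopped.
- bot.pause(seconds).
- bot.solve_ik(position, orientation): joint angles nearest the present ones, or None.
- bot.read_state(): the state.
- bot.camera(name): name is "scene" or "top"; returns the picture (420x560x3 uint8, red, green, blue); there is no depth.
- bot.get_calibration(name): a dict with "fx", "fy", "cx", "cy" (pixels), "view" (4x4, takes a point from world to camera coordinates). Camera axes: x right, y up, looking along -z (the intrinsics and any distortion apply to the point x, -y, -z); pixel columns grow to the right and rows downward; lengths in mm; the calibration is good to about 2 mm. A picture is of the moment at which its call begins. get_calibration takes no time and is no camera call.
A pose or a line that the arm cannot do raises bot.Unreachable and nothing moves.
- bot.close_job(): hands the job in; it is judged then, once.
The state is a dict: "t": time; "joint_pos": joint angles; "qvel": joint speeds; "tau": joint torques, N m; "tcp_pos": TCP position; "eef_rot": TCP orientation; "contact_force": force on the tool from outside, world axes, zero at the start; "moment": the same for the moment, N m; "width": finger opening in mm; "finger_force": force on a finger pad.
Only numpy, scipy, OpenCV 4.12 (cv2) and the standard library are available. Lean on these libraries where they do the work, as an engineer would, in place of code of your own. Each camera call takes 0.05 s, during which the arm holds its last target. There are 200 camera calls.

## Working session

There is one attempt and no reset: what is moved stays moved. The work goes in short steps, each a Python script; the robot and the scene stay as the last script left them, time stands still between calls to the robot, and variables do not carry over. Pictures are saved under pics/ and viewed, at most 10 in all, crops included, and the job is handed in when it is done.

```bash
mkdir -p pics; ls
python3 - <<'E'
from plant import bot
import cv2,json,numpy as np
for n in("scene","top"):
    im=bot.camera(n); cv2.imwrite(f"pics/{n}0.png",im[:,:,::-1]); np.save(f"pics/{n}0.npy",im)
    c=bot.get_calibration(n); print(n,{k:np.round(v,4).tolist() if k!='x' else v for k,v in c.items()})
print(bot.read_state())
E
```

```text
pics
scene {'fx': 409.7497, 'fy': 409.7497, 'cx': 277.0885, 'cy': 210.5906, 'view': [[0.4686, -0.8834, 0.0107, -221.0614], [0.5796, 0.3165, 0.7509, -514.7929], [-0.6668, -0.3456, 0.6603, -936.4478], [0.0, 0.0, 0.0, 1.0]]}
top {'fx': 456.4192, 'fy': 456.4192, 'cx': 280.7802, 'cy': 210.3473, 'view': [[-0.4392, -0.8983, -0.0126, 333.354], [0.7695, -0.3834, 0.5108, -543.1072], [-0.4637, 0.2146, 0.8596, -952.3973], [0.0, 0.0, 0.0, 1.0]]}
{'t': 0.1, 'joint_pos': array([ 1.52811727e+00,  3.59313551e-01,  1.11562776e-02, -2.95134574e-04,
       -1.22409636e+00, -2.88107334e-01]), 'qvel': array([-0.00047958, -0.00010985,  0.00325898,  0.00101487, -0.00150167,
        0.00122592]), 'tau': array([-4.60694446e-04, -5.84163129e+01,  2.93756765e+01,  7.01560244e+00,
        1.02333233e-02, -4.50303014e-05]), 'tcp_pos': array([219.1150854 , 637.98896562, 225.72242029]), 'eef_rot': array([ 9.86345151e-01, -1.64689684e-01, -4.85153642e-05,  7.40155871e-04]), 'contact_force': array([ 0.04294117,  0.19579553, -0.29602017]), 'moment': array([ 0.02449889,  0.02372592, -0.01814258]), 'finger_force': 0.0, 'width': 87.63673285972062}
```

View pics/scene0.png

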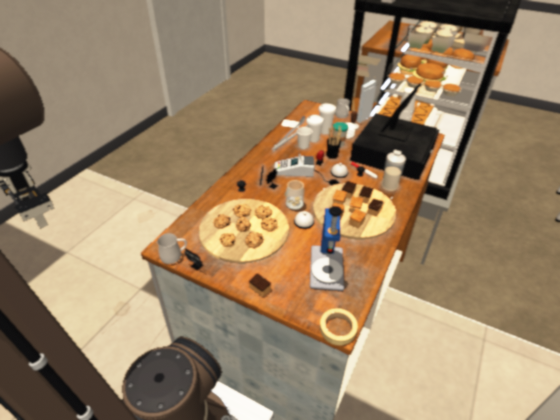

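View pics/top0.png

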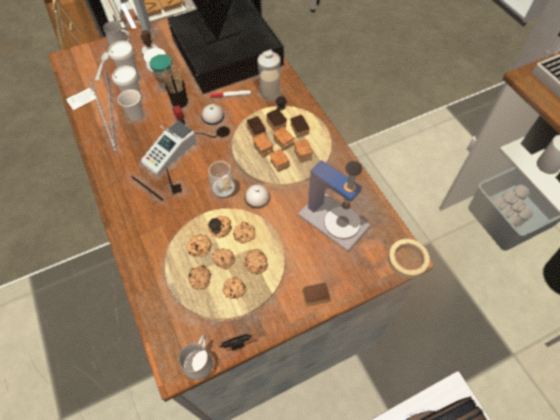

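The scene view shows the slice at (260,285), the gauge plate at about (327,268) and the tape at (339,326). The top view shows the slice at (317,293), the plate at about (342,222) and the knob at (354,169). I'll enlarge both to get finer pixels.

```bash
cat > h.py <<'E'
import numpy as np,cv2
from plant import bot
C={n:bot.get_calibration(n) for n in("scene","top")}
def ray(n,u,v):
    c=C[n];V=np.array(c["view"]);R=V[:3,:3];t=V[:3,3]
    d=np.array([(u-c["cx"])/c["fx"],-(v-c["cy"])/c["fy"],-1.])
    return -R.T@t,R.T@d
def onz(n,u,v,z):
    o,d=ray(n,u,v);return o+d*(z-o[2])/d[2]
def tri(a,b):
    A=[];B=[]
    for n,p in(("scene",a),("top",b)):
        o,d=ray(n,*p);d=d/np.linalg.norm(d);P=np.eye(3)-np.outer(d,d);A.append(P);B.append(P@o)
    A=np.vstack(A);B=np.hstack(B);x=np.linalg.lstsq(A,B,rcond=None)[0];return x,np.linalg.norm(A@x-B)
def proj(n,p):
    c=C[n];q=np.array(c["view"])@np.r_[p,1];return np.array([c["cx"]+c["fx"]*q[0]/-q[2],c["cy"]+c["fy"]*q[1]/q[2]])
def crop(im,x,y,w,h,s,f):
    o=cv2.resize(im[y:y+h,x:x+w,::-1],None,fx=s,fy=s,interpolation=cv2.INTER_CUBIC)
    for i in range(0,w,10):cv2.putText(o,str(x+i),(i*s,10),0,.35,(0,255,255),1);cv2.line(o,(i*s,12),(i*s,18),(0,255,255),1)
    for i in range(0,h,10):cv2.putText(o,str(y+i),(0,i*s+4),0,.35,(0,255,255),1)
    cv2.imwrite(f,o);return o
E
python3 - <<'E'
from h import *
a=np.load("pics/scene0.npy");b=np.load("pics/top0.npy")
A=crop(a,245,200,110,105,7,"pics/a.png")
A=crop(b,295,155,80,75,8,"pics/b.png");B=crop(b,295,195,80,115,5,"pics/b2.png")
crop(b,295,155,80,150,4,"pics/bb.png")
x=cv2.resize(A,(640,600));cv2.imwrite("pics/b.png",x)
for p,q,z in(((260,285),(317,293),0),((327,268),(342,222),31),((339,326),(409,257),0)):
    print(tri(p,q),onz("scene",*p,z),onz("top",*q,z))
print("campos",ray("scene",0,0)[0],ray("top",0,0)[0])
E
```

```text
(array([452.64569449,  48.90812807,  14.26236652]), np.float64(0.10970490122897597)) [462.42420048  54.69758067   0.        ] [456.90718645  45.71154274   0.        ]
(array([ 598.96644532, -106.19384303,   26.06831518]), np.float64(4.574964766818383)) [ 598.53466685 -108.5510682    31.        ] [ 593.72138907 -102.24719603   31.        ]
(array([ 435.17828428, -214.63962952,    9.61924469]), np.float64(1.1165902161423449)) [ 442.36021061 -213.60225752    0.        ] [ 437.22461712 -218.6020003     0.        ]
campos [-222.45116951 -356.00314619 1007.26935188] [ 122.68282391  295.65567389 1100.31244689]
```

View pics/a.png

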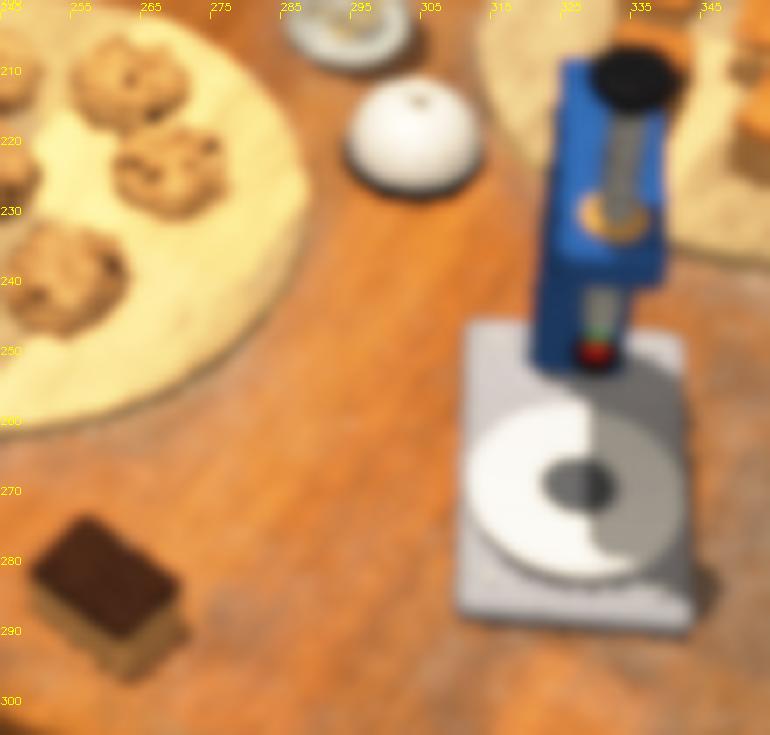

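View pics/bb.png

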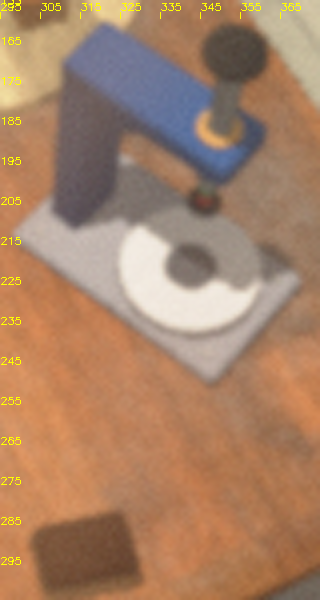

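The two crops give me these pixels:
- **Scene:** slice top centred near (260,282), plate dot at (327.9,269.3), knob at (335.9,210.7).
- **Top:** slice near (316.5,293), plate dot at (342.5,221.3), knob at (353.5,166.7), front corner of the base at (348,250).

Next I'll compute the poses, using colour masks for the slice.

Run:
```python
from h import *
np.set_printoptions(precision=1,suppress=True)
a=np.load("pics/scene0.npy");b=np.load("pics/top0.npy")
P=lambda X,Y,s,x,y:(x+(X+.5)/s-.5,y+(Y+.5)/s-.5)
S=lambda X,Y:P(X,Y,7,245,200); T=lambda X,Y:P(X,Y,4,295,155)
pl=tri(S(580,485),T(190,265));print("plate dot",*pl)
print("plate outline scene@31",onz("scene",*S(576,488),31),"top@31",onz("top",*T(190,265),31))
print("knobblob",*tri(S(636,78),T(234,50)))
print("pad",*tri(S(596,355),T(205,203)))
print("bush",*tri(S(614,217),T(219,127)))
for nm,q in dict(FL=(458,606),FR=(692,621),BL=(468,322),BR=(682,335)).items():print(nm,onz("scene",*S(*q),14))
for nm,q in dict(F=(212,378),R=(300,277),L=(15,233)).items():print(nm,onz("top",*T(*q),14))
# slice: dark chocolate mask -> rotated rect on plane
for n,im,(x,y,w,h) in(("scene",a,(245,270,30,30)),("top",b,(300,278,35,30))):
    hsv=cv2.cvtColor(im,cv2.COLOR_RGB2HSV)[y:y+h,x:x+w]
    big=cv2.resize(hsv[:,:,2],None,fx=8,fy=8,interpolation=cv2.INTER_CUBIC)
    t,m=cv2.threshold(big,0,255,cv2.THRESH_BINARY_INV+cv2.THRESH_OTSU)
    for t in (60,80,100,120):
        m=(big<t).astype(np.uint8)
        cs=cv2.findContours(m,cv2.RETR_EXTERNAL,cv2.CHAIN_APPROX_NONE)[0]
        if not cs: continue
        c=max(cs,key=cv2.contourArea)[:,0,:]
        W=np.array([onz(n,*P(*p,8,x,y),37)[:2] for p in c],np.float32)
        print(n,t,cv2.minAreaRect(W),"px",P(*c.mean(0),8,x,y))
# biscuit board
for n,im,seed in(("scene",a,(243,229)),("top",b,(225,260))):
    hsv=cv2.cvtColor(im,cv2.COLOR_RGB2HSV);
    m=((hsv[:,:,0]>14)&(hsv[:,:,0]<32)&(hsv[:,:,2]>130)&(hsv[:,:,1]>60)).astype(np.uint8)
    m=cv2.morphologyEx(m,cv2.MORPH_OPEN,np.ones((3,3)))
    for c in cv2.findContours(m,cv2.RETR_EXTERNAL,cv2.CHAIN_APPROX_NONE)[0]:
        if cv2.contourArea(c)>2500:
            W=np.array([onz(n,*p,30)[:2] for p in c[:,0,:]],np.float32);print("board",n,cv2.minEnclosingCircle(W))
```

```text
plate dot [ 601.7 -108.4   22.2] 1.899992872982519
plate outline scene@31 [ 593.5 -110.2   31. ] top@31 [ 596.6 -104.3   31. ]
knobblob [ 602.5 -108.5  265.4] 0.5982742246437648
pad [ 599.2 -107.8  108.5] 2.8714849132714013
bush [ 600.8 -107.8  190.6] 0.8131566010126208
FL [521.4 -86.7  14. ]
FR [ 562.2 -179.2   14. ]
BL [678.9 -20.2  14. ]
BR [ 719.9 -113.5   14. ]
F [523.7 -80.9  14. ]
R [ 562.8 -172.6   14. ]
L [679.8 -15.5  14. ]
scene 80 ((443.9873352050781, 45.70054626464844), (52.55073547363281, 35.44547653198242), 75.17181396484375) px (np.float64(259.5194970845481), np.float64(282.6255466472303))
scene 100 ((444.273681640625, 46.01921081542969), (57.04219436645508, 39.59150314331055), 76.07539367675781) px (np.float64(259.5264285714286), np.float64(282.6875))
scene 120 ((443.83709716796875, 45.61254119873047), (60.790531158447266, 42.637062072753906), 76.25418090820312) px (np.float64(259.6434620596206), np.float64(282.9124322493225))
top 100 ((427.9809875488281, 41.40886688232422), (2.4581775665283203, 1.5890969038009644), 63.68141174316406) px (np.float64(325.04276315789474), np.float64(296.9769736842105))
top 120 ((446.104736328125, 56.5041389465332), (56.818904876708984, 40.045692443847656), 76.71990966796875) px (np.float64(317.26125), np.float64(293.910625))
board scene ((433.3534240722656, -526.3096923828125), 288.41455078125)
board scene ((630.23291015625, 213.5525360107422), 163.83193969726562)
board scene ((1350.329345703125, -526.9808959960938), 762.3154296875)
board scene ((1059.6190185546875, 615.5828857421875), 1062.7030029296875)
board top ((630.5179443359375, 222.2986602783203), 158.3299560546875)
board top ((908.8569946289062, -76.89767456054688), 154.6412811279297)
```

```bash
cat >> h.py <<'E'
from scipy.spatial.transform import Rotation as Ro
SL=np.array([445,51.]);SY=np.radians(76)
AX=np.array([600,-107.5]);GY=np.radians(23.4)
TH=np.radians(45);OFF=14
def pose(c,yaw,zg,flip,th=TH,off=OFF):
    "TCP pose: slice centre c (xy), long axis yaw, grasp height zg"
    d=np.array([np.cos(yaw),np.sin(yaw),0]);z=d*np.sin(th)-np.array([0,0,np.cos(th)])
    y=np.array([-d[1],d[0],0])*flip
    R=Ro.from_matrix(np.c_[np.cross(y,z),y,z])
    g=np.r_[c,zg]-off*d
    return g+19*z,R.as_quat()
E
python3 - <<'E'
from h import *
np.set_printoptions(precision=2,suppress=True)
d=np.array([np.cos(GY),np.sin(GY)])
for f in(1,-1):
    for nm,(c,yw,z) in dict(pickhi=(SL,SY,250),pickmid=(SL,SY,120),pick=(SL,SY,25),prepl=(AX-120*d,GY,75),pl=(AX,GY,75),pllow=(AX,GY,54)).items():
        p,q=pose(c,yw,z,f);print(f,nm,p,bot.solve_ik(p,q))
E
```

```text
1 pickhi [444.86  50.45 236.56] [-0.2   0.05 -0.31 -0.83 -1.29  0.23]
1 pickmid [444.86  50.45 106.56] [-0.23  0.25 -0.42 -0.91 -1.1   0.5 ]
1 pick [444.86  50.45  11.56] [-0.26  0.44 -0.45 -1.   -0.99  0.73]
1 prepl [ 489.35 -155.38   61.56] [-0.62  0.25 -0.54 -1.19 -0.71  0.38]
1 pl [ 599.48 -107.72   61.56] [-0.38  0.31 -0.42 -1.2  -0.56  0.19]
1 pllow [ 599.48 -107.72   40.56] [-0.4   0.35 -0.43 -1.26 -0.57  0.28]
-1 pickhi [444.86  50.45 236.56] [-0.2   0.05 -0.31 -0.83 -1.29 -2.91]
-1 pickmid [444.86  50.45 106.56] [-0.23  0.25 -0.42 -0.91 -1.1  -2.64]
-1 pick [444.86  50.45  11.56] [-0.26  0.44 -0.45 -1.   -0.99 -2.41]
-1 prepl [ 489.35 -155.38   61.56] [-0.62  0.25 -0.54 -1.19 -0.71 -2.77]
-1 pl [ 599.48 -107.72   61.56] [-0.38  0.31 -0.42 -1.2  -0.56 -2.95]
-1 pllow [ 599.48 -107.72   40.56] [-0.4   0.35 -0.43 -1.26 -0.57 -2.86]
```

Run:
```python
from h import *
np.set_printoptions(precision=1,suppress=True)
bot.line_to([219,600,380],300)
p,q=pose(SL,SY,260,1);bot.move_ptp(p,q)
p,q=pose(SL,SY,72,1);bot.line_to(p,200)
s=bot.read_state();print(s["t"],s["tcp_pos"],p,s["contact_force"])
a=bot.camera("scene");b=bot.camera("top")
A=crop(a,220,230,80,80,5,"pics/t1.png");B=crop(b,280,240,80,80,5,"pics/t2.png");cv2.imwrite("pics/c1.png",np.hstack([A,B]))
print(proj("scene",p),proj("top",p))
```

```text
4.0833 [445.3  50.4  59.2] [444.9  50.5  58.6] [-0.2 -0.2  0.2]
[258.  277.2] [319.  289.5]
```

View pics/c1.png

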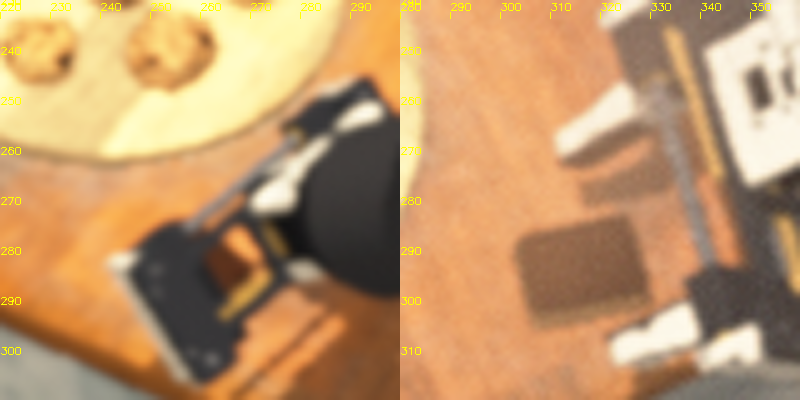

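The crops show the fingers straddling the slice. In the top view the fingertip midpoint is at about (317,290), against a predicted (319,289.5), and the slice top is centred at about (316.3,292.2). I'll refine the slice centre and grasp.

Run:
```python
from h import *
np.set_printoptions(precision=1,suppress=True)
x,r=tri((259.5,282.7),(316.3,292.2));print("slice top",x,r)
c=SL if np.hypot(*(x[:2]-SL))>7 else (x[:2]+SL)/2; print(c)
open("h.py","a").write(f"SL=np.array([{c[0]:.1f},{c[1]:.1f}])\n")
p,q=pose(c,SY,25,1);bot.line_to(p,120)
s=bot.read_state();print(s["tcp_pos"],p,s["contact_force"])
bot.move_gripper(0,20);s=bot.read_state();print("w",s["width"],s["finger_force"],s["contact_force"])
p[2]+=110;bot.line_to(p,150)
s=bot.read_state();print(s["t"],s["width"],s["finger_force"],s["contact_force"],s["tcp_pos"],p)
a=bot.camera("scene");b=bot.camera("top")
A=crop(a,220,220,80,80,5,"pics/t1.png");B=crop(b,280,230,80,80,5,"pics/t2.png");cv2.imwrite("pics/c2.png",np.hstack([A,B]))
```

```text
slice top [453.   51.2  23. ] 0.8187068743968227
[445.  51.]
[445.   50.3  11.9] [444.9  50.5  11.6] [0.5 0.5 0.4]
w 43.52101623853119 19.981749490834773 [ 1.1 -0.4  2.8]
6.3917 43.16451929760435 19.99850986059755 [-0.1 -0.2 -1.2] [444.3  50.6 120.8] [444.9  50.5 121.6]
```

View pics/c2.png

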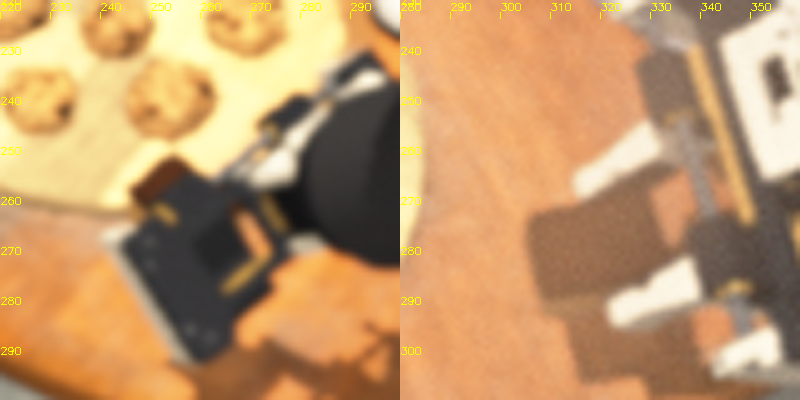

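Run:
```python
from h import *
np.set_printoptions(precision=1,suppress=True)
d=np.array([np.cos(SY),np.sin(SY)]);n=np.array([d[1],-d[0]])
for s in(-23,23):
  p=np.r_[SL+31*d+s*n,147];print(s,proj("top",p),proj("scene",p), "z+1cm fwd", proj("top",np.r_[SL+41*d+s*n,147]))
print("tip",proj("top",np.array([444.3,50.6,120.8])))
```

```text
-23 [310.1 287.5] [243.6 255.8] z+1cm fwd [305.7 288.4]
23 [305.2 268.7] [255.  247.1] z+1cm fwd [300.9 269.5]
tip [320.7 279.8]
```

Run:
```python
from h import *
np.set_printoptions(precision=1,suppress=True)
d=np.array([np.cos(GY),np.sin(GY)])
p,q=pose(AX-140*d,GY,140,1);bot.move_ptp(p,q)
p,q=pose(AX-140*d,GY,72,1);bot.line_to(p,200)
s=bot.read_state();print(s["t"],s["tcp_pos"],p)
p,q=pose(AX,GY,72,1);bot.line_to(p,120);bot.pause(.3)
s=bot.read_state();f0=s["contact_force"];print(s["t"],s["tcp_pos"],p,f0,s["width"])
zg=66
p,q=pose(AX,GY,zg,1);bot.line_to(p,40)
while zg>50:
    zg-=1;p,q=pose(AX,GY,zg,1);bot.line_to(p,20);s=bot.read_state();f=s["contact_force"]-f0
    print(zg,s["tcp_pos"][2]-p[2],f)
    if f[2]>2.5:break
a=bot.camera("scene");b=bot.camera("top");np.save("pics/a3.npy",a);np.save("pics/b3.npy",b)
A=crop(a,285,200,80,100,5,"pics/t1.png");B=crop(b,300,155,80,100,5,"pics/t2.png");cv2.imwrite("pics/c3.png",np.hstack([A,B]))
print(s["t"])
```

```text
7.825 [ 471.3 -162.7   58.1] [ 471.  -163.3   58.6]
9.4417 [ 599.3 -108.    58.6] [ 599.5 -107.7   58.6] [ 0.1  1.  -0.7] 42.97566073181651
65 -0.011182092175147318 [ 0.3 -0.4  0.6]
64 -0.01920268216764498 [ 0.4 -1.1  0.6]
63 -0.055858644377046573 [ 0.2 -0.8 -0.5]
62 -0.09970882136788362 [-0.1 -0.4  0.3]
61 -0.09299802944466506 [ 0.2  0.  -0.2]
60 -0.09850747101300072 [-1.4 -0.8  0.2]
59 -0.09308440030459053 [-0.1  0.  -0.4]
58 -0.10373068121683815 [ 0.9 -0.9  0.5]
57 -0.07471495230080194 [ 0.2 -1.2 -0.3]
56 -0.09542903127609037 [-1.1 -1.1 -0.7]
55 -0.10714622715305211 [-0.5 -0.1 -1. ]
54 -0.10833200032141121 [-1.3 -1.5  0.6]
53 0.1046479871462509 [-0.3 -1.7  1.7]
52 0.9944700682376393 [-5.2 -1.6  9.3]
13.2417
```

View pics/c3.png

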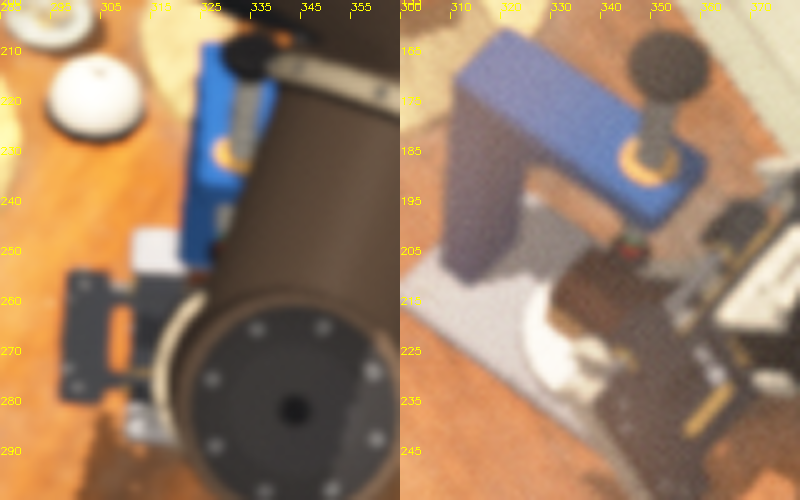

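The slice touched down at a grasp height of about 53, which puts the plate at roughly 28 mm. In the top crop it sits on the plate below the foot. Next I'll release it, back out and look.

Run:
```python
from h import *
np.set_printoptions(precision=1,suppress=True)
p,q=pose(AX,GY,53.3,1);bot.line_to(p,20)
bot.move_gripper(88);bot.pause(.2);s=bot.read_state();print(s["width"],s["contact_force"])
z=Ro.from_quat(q).as_matrix()[:,2]
p=p-150*z;bot.line_to(p,150)
bot.line_to(p+np.array([-30,-30,150]),250)
s=bot.read_state();print(s["t"],s["tcp_pos"],s["contact_force"])
a=bot.camera("scene");b=bot.camera("top");np.save("pics/a4.npy",a);np.save("pics/b4.npy",b)
A=crop(a,285,200,80,100,5,"pics/t1.png");B=crop(b,300,155,80,100,5,"pics/t2.png");cv2.imwrite("pics/c4.png",np.hstack([A,B]))
dd=np.array([np.cos(GY),np.sin(GY)]);n=np.array([-dd[1],dd[0]])
for m,l in((31,23),(31,-23),(-31,-23),(-31,23)):
    P=np.r_[AX+m*dd+l*n,28+38];print(m,l,proj("scene",P),proj("top",P))
```

```text
87.51876931241709 [-0.6 -0.  -0.7]
16.625 [ 472.1 -179.4  294.9] [-0.3  0.1 -0. ]
31 23 [320.4 252.1] [329.2 212. ]
31 -23 [335.2 253.1] [339.7 200.7]
-31 -23 [335.7 268.3] [358.7 213.6]
-31 23 [320.4 267.2] [348.3 225.4]
```

View pics/c4.png

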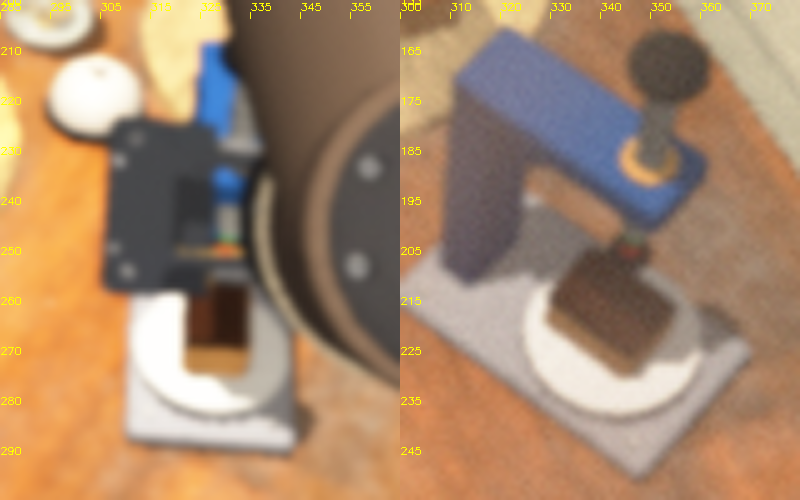

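The slice stands flat on the plate under the raised foot. In the scene crop its top runs from u=321.5 to 334.5 with the front edge at v=268.7, within about 3 mm of the prediction. Next I'll press the knob with closed fingers.

```bash
cat >> h.py <<'E'
def kp(z):
    return pose(AX,GY,z+19,1,th=0,off=0)
def force(f0,n=6):
    F=[]
    for _ in range(n):
        bot.pause(.02);F.append(bot.read_state()["contact_force"][2])
    return np.mean(F)-f0
E
python3 - <<'E'
from h import *
np.set_printoptions(precision=1,suppress=True)
bot.line_to([450,-180,400],250)
bot.move_gripper(0,10)
p,q=kp(340);bot.move_ptp(p,q)
p,q=kp(290);bot.line_to(p,150);bot.pause(.2)
f0=force(0,10);s=bot.read_state();print(s["t"],s["tcp_pos"],p,f0,s["width"])
z=284;p,q=kp(z);bot.line_to(p,60)
while z>266:
    z-=2;p,q=kp(z);bot.line_to(p,40);f=force(f0,3);print(z,round(f,2))
    if f>4:break
a=bot.read_state();print(a["tcp_pos"]-p,a["t"])
open("h.py","a").write(f"F0={f0:.3f};Z0={z}\n")
for k in range(8):
    z-=4;p,q=kp(z);bot.line_to(p,60);f=force(f0,3);dz=bot.read_state()["tcp_pos"][2]-z;print(z,round(f,2),round(dz,2))
    if f>10.5:break
a=bot.read_state();print(a["tcp_pos"]-p,a["t"])
E
```

```text
20.4083 [ 600.2 -107.5  290.6] [ 600.  -107.5  290. ] -0.1632106827375376 0.8188670941007715
282 0.67
280 0.16
278 0.3
276 1.23
274 5.39
[ 0.3 -0.1  0.6] 22.1583
270 4.43 0.34
266 4.19 0.12
262 3.43 0.06
258 3.02 0.02
254 3.55 -0.0
250 3.37 -0.0
246 3.05 -0.03
242 2.89 -0.08
[-0.   0.  -0.1] 24.5583
```

Run:
```python
from h import *
z=242
while z>229.5:
    z-=1.;p,q=kp(z);bot.line_to(p,20);r=bot.read_state()["contact_force"][2]-F0;f=force(F0,6);dz=bot.read_state()["tcp_pos"][2]-z;print(z,round(r,2),round(f,2),round(dz,2))
    if f>6.5:break
s=bot.read_state();print(s["t"])
a=bot.camera("scene");b=bot.camera("top");np.save("pics/a5.npy",a);np.save("pics/b5.npy",b)
A=crop(a,300,200,50,75,8,"pics/t1.png");B=crop(b,320,165,50,75,8,"pics/t2.png");cv2.imwrite("pics/c5.png",np.hstack([A,B]))
```

```text
241.0 5.43 5.14 0.26
240.0 6.6 6.11 0.37
239.0 6.37 6.53 0.42
25.6083
```

View pics/c5.png

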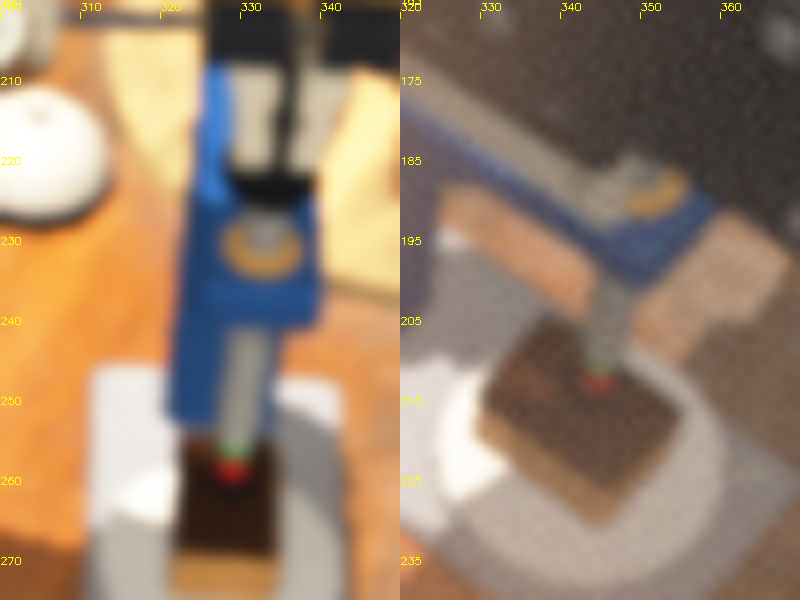

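The slice is centred under the foot: the pad is at scene u≈328.5 and the slice runs from 321.5 to 334.5. The pad is close to the chocolate or already touching it. I'll carry on in 1 mm steps and also track the pad's height from the red pixels.

```bash
cat >> h.py <<'E'
def bands():
    """scene columns through the stem: red and green centroids (rows), widths"""
    a=np.mean([bot.camera("scene").astype(float) for _ in range(2)],0)[245:268,324:334]
    R,G,B=a[...,0],a[...,1],a[...,2]
    r=np.clip(R-np.maximum(G,B)-60,0,None)*(R>90);g=np.clip(G-R-5,0,None)
    rows=np.arange(245,268)
    f=lambda w:((w.sum(1)@rows)/max(w.sum(),1e-9),w.sum())
    return np.round([*f(r),*f(g)],2)
E
python3 - <<'E'
from h import *
z=239.;print(bands())
while z>233:
    z-=1.;p,q=kp(z);bot.line_to(p,20);f=force(F0,8);dz=bot.read_state()["tcp_pos"][2]-z;print(z,round(f,2),round(dz,2),bands())
    if f>10:break
print(bot.read_state()["t"])
E
```

```text
[258.45 169.   248.36 676.5 ]
238.0 6.36 0.45 [258.62 245.5  248.46 684.  ]
237.0 6.19 0.46 [258.92 264.5  248.46 684.  ]
236.0 6.16 0.43 [259.17 253.   248.26 662.  ]
235.0 6.39 0.4 [259.45 184.   248.39 671.5 ]
234.0 6.42 0.45 [259.56 227.   248.48 684.  ]
233.0 6.25 0.44 [259.81 271.   248.44 677.5 ]
28.7083
```

Run:
```python
from h import *
z=233.;zc=None
while z>214:
    z-=1.;p,q=kp(z);bot.line_to(p,20);f=force(F0,8);dz=bot.read_state()["tcp_pos"][2]-z;print(z,round(f,2),round(dz,2),bands()[:2])
    if zc is None and f>7.0:zc=z
    if f>9.3 or (zc and zc-z>=6):break
print(zc,bot.read_state()["t"])
```

```text
232.0 6.62 0.53 [259.96 273.  ]
231.0 7.38 0.66 [259.96 271.  ]
230.0 8.13 0.75 [259.96 271.  ]
229.0 8.75 0.84 [260.03 224.5 ]
228.0 8.51 0.91 [260.02 222.5 ]
227.0 9.33 0.98 [259.99 237.5 ]
231.0 31.6083
```

Contact came at an actual knob height of about 232.7 mm: the red centroid stopped moving and the force began rising from its 6.3 N plateau. The foot is now pushed in about 4.7 mm. I'll press another 3.3 mm, retreat and check.

Run:
```python
from h import *
for z in(225.5,224.5,223.7):
    p,q=kp(z);bot.line_to(p,20);f=force(F0,8);dz=bot.read_state()["tcp_pos"][2]-z;print(z,round(f,2),round(z+dz,2),bands()[:2])
p,q=kp(300);bot.line_to(p,100)
bot.line_to([450,100,400],300);bot.pause(.3)
s=bot.read_state();print(s["t"],s["tcp_pos"],s["contact_force"])
a=np.mean([bot.camera("scene").astype(float) for _ in range(6)],0).astype(np.uint8);b=np.mean([bot.camera("top").astype(float) for _ in range(6)],0).astype(np.uint8)
A=crop(a,305,200,40,75,8,"pics/t1.png");B=crop(a,319,245,20,30,20,"pics/t2.png");D=crop(b,320,165,50,75,8,"pics/t3.png");print(bands()[:2])
cv2.imwrite("pics/c6.png",np.hstack([B,D]))
```

```text
225.5 9.27 226.46 [259.98 238.  ]
224.5 10.2 225.59 [259.98 238.  ]
223.7 10.46 224.93 [259.95 249.5 ]
35.3417 [450.30187778  99.39571139 399.45877167] [-0.72551109  0.47668379  0.08677349]
[259.94 177.  ]
```

View pics/c6.png

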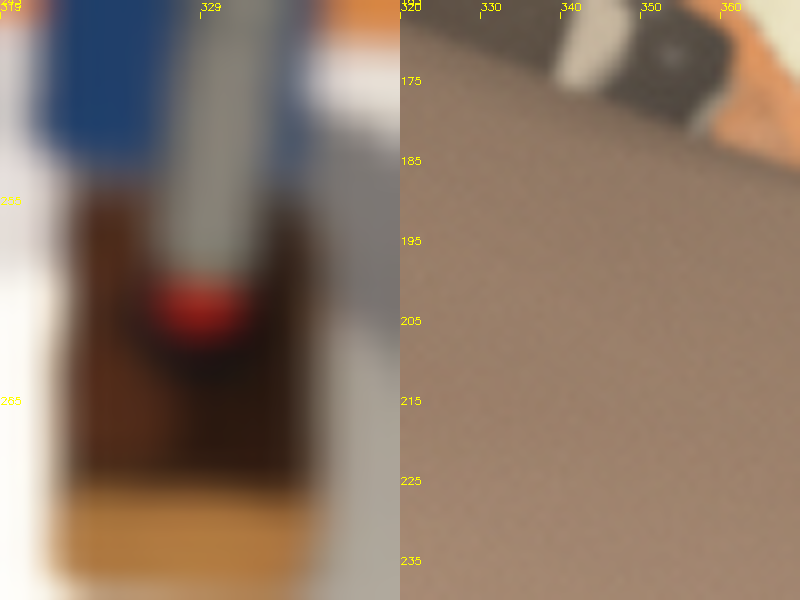

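The picture shows the pad resting mid-slice, with red visible from about v=258.4 to 261.8 and the tube edge just above it. The tube's front rim hides about 5 mm of stem, so the thin strip of green is out of sight. Knob travel after contact (7.8 mm) and the spring force (about 7.4 mm) both put the foot in the middle of the green band. The arm is clear of everything, so I'm handing in.

```bash
python3 -c "
from plant import bot
print(bot.close_job())"
```

```text
the job is handed in; nothing more can be done
None
```

I handed the job in with the slice centred and released on the plate, the foot pushed in about 7.5 mm (the green band is 5 to 11 mm) and the arm clear; the 7.5 mm comes from knob travel and spring force because the tube rim hid the green in the last picture, and no verdict came back.

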